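# Find the rocking canister lid and hold it home

### The arm

A 6-joint arm with a two-finger parallel gripper is mounted at the origin on the work surface. World frame = base frame: x ahead of the robot, y to its left, z up, the work surface at z = 0. Lengths are in m, angles in degrees, forces in N, time in s.
With the tool pointing down it reaches from about 0.35 to 0.875 m from the base axis. Payload 4.2 kg.
Tool frame: the origin (TCP) lies on the centre line of the jaws, within the pads' length; the fingertips stand 19 mm ahead of it and the grasp point (between the pads) is the TCP; x points along the fingers, y is the direction in which the jaws open and shut, and the axes are right-handed (so a half turn about x gives the same grasp; the last joint's range is limited). The gripper opens to 87 mm and grips with 3 to 60 N. Pads are 19 mm wide; open, the fingers measure 117 mm over their backs; the gripper's body (75 mm by 190 mm) begins 51 mm behind the grasp point.
Start: joints at [78.816, 22.042, 0.453, 0, -68.411, -14.817], TCP at [0.274, 0.562, 0.242] pointing down, gripper open.
Joint ranges: [-179.83, 179.83], [-69.29, 118.12], [-61.27, 80.66], [-181.25, 117.63], [-171.15, -9.14], [-177.46, 177.46]. Speed limits (degrees/s): [159.86, 159.86, 180, 180, 180, 180].

### API

Orientations are given as a 3x3 rotation matrix whose columns are the frame's x, y, z axes.
In Python, from station import r, viewer, job, spotter gives the robot as it stands.
- The arm moves only by the tool play_rows, never from a script. Its argument "commands" is a list of rows, each an object of numbers: "fingers": the gripper command: -1 is fully open, 1 is shut, values between are in proportion; "tx", "ty", "tz": the shift along the tool's x, y, z normalised to -1 to 1, where 1 is 750 mm; "ax", "ay", "az": the turn, a rotation vector about the tool's x, y, z normalised to -1 to 1, where 1 is pi rad. In form: [{"fingers": .., "tx": .., "ty": .., "tz": .., "ax": .., "ay": .., "az": ..}, ...]. A call has 1 to 5 rows; each row is the pose to reach, as a shift and turn from the pose commanded when the call began, along the tool's axes at that moment, turning the shorter way round; what a row does not reach only later rows make up. A row lasts 1/12 s, in which the tool goes at most 41.7 mm and 7.16 degrees, less where a joint would pass 70% of its speed; a pose out of reach is approached as far as the arm can. A call with a number of a shift or a turn outside -1 to 1 is refused whole. A call with a gripper value outside its range is refused whole. The fingers move at their own pace and stop on an object; the grip force is fixed at half the most. Time passes only in rows, so rows that repeat a pose let the fingers close. It gives the time, the measured TCP pose, the force and the opening at its end, in the units of the state.
- r.sense(): the state, without advancing time (a new reading comes with each control period).
- viewer.capture(name): name is "side" or "top"; returns a dict with "image" (384x512x3 uint8, red, green, blue), "fx", "fy", "cx", "cy" (pixels), "dist" ([k1, k2, p1, p2, k3] as OpenCV has them; the pictures are not rectified), "R" (3x3) and "t" (3): a world point X has camera coordinates R X + t. Camera axes: x right, y down, z forward; pixel columns grow to the right and rows downward; lengths in m; the calibration is good to about 2 mm. A picture is of the moment at which its call begins. There is no depth.
- job.finish_job(): hands the job in, once; it reports no verdict.
Trained networks look in a picture, given as the dict that the camera call returned (one of the last four; its "shot" number tells which), for a name from the list of things; names that differ only in an ending like _2 or _b are one class to them, and where a whole thing is asked for, a point or a joint stands for the part that bears it (a point fixed in the world has none). Each returns a list of dicts, best first, with "score" (0 to 1); they miss things now and then, are a little off and sometimes report something else, mostly with a low value. They report only what shows in the picture. A call takes as long as a camera call.
- spotter.find_in(name, picture): "uv" ([column, row] in pixels, amid what is visible of it).
- spotter.silhouettes(name, picture): "region" (384x512 bool, what is visible of it) and "uv" ([column, row] in pixels, amid what is visible of it).
The state is a dict: "time_s": time; "joints": joint angles; "joint_velocities": joint speeds; "effort": joint torques, N m; "tcp_pos": TCP position; "ee_rot": TCP orientation; "wrist_force": force on the tool from outside, world axes, zero at the start; "moment": the same for the moment, N m; "gripper_width": opening from 0.0 (shut) to 1.0 (fully open).
Only numpy, scipy, OpenCV 4.12 (cv2) and the standard library are available. Lean on these libraries where they do the work, as an engineer would, in place of code of your own. Each camera call takes 0.05 s, during which the arm holds its last target. There are 200 camera calls.

### The job

One of the four canisters on the worktop has a lid that is not home: it rocks when you press near its edge, the other three sit firm. Test the lids by pressing near an edge until you find the one that rocks, then press that lid down at its middle until it is fully home and level on the rim. Its new seal pushes back up, so the program finishes while the fingers still hold it down; only press, and do not lift, tip or shove the canisters or the other things out of their places.

Things in the scene. Friction and masses are not known exactly. Their poses are not given: they have to be found in the camera images.
- canister_1: One of four identical loose canisters, 0.5 to 1 kg: square cream ribbed steel body 100 x 100 x 128 mm, blank brass card holder on its +x face, captive wooden lid. Origin: centre of its underside, on the worktop; z up, x and y along its sides. Stays put under a straight press on its lid; slides or tips if pushed sideways.
- lid_1: Wooden lid of canister_1, 104 x 104 x 12 mm; origin at the centre of its underside. Home: origin 128 mm above the worktop (to 0.7 mm more), firm. Not home (one of the four, any): level, 4 mm higher; 2 to 6 N at 20 to 45 mm from its middle tips it 0.09 rad that way, and it springs back. Pressed within 10 mm of the middle it gives from 4 N, meets the rim at 10 N; 12 to 25 N holds it home.
- canister_2: One of four identical loose canisters, 0.5 to 1 kg: square cream ribbed steel body 100 x 100 x 128 mm, blank brass card holder on its +x face, captive wooden lid. Origin: centre of its underside, on the worktop; z up, x and y along its sides. Stays put under a straight press on its lid; slides or tips if pushed sideways.
- lid_2: Wooden lid of canister_2, 104 x 104 x 12 mm; origin at the centre of its underside. Home: origin 128 mm above the worktop (to 0.7 mm more), firm. Not home (one of the four, any): level, 4 mm higher; 2 to 6 N at 20 to 45 mm from its middle tips it 0.09 rad that way, and it springs back. Pressed within 10 mm of the middle it gives from 4 N, meets the rim at 10 N; 12 to 25 N holds it home.
- canister_3: One of four identical loose canisters, 0.5 to 1 kg: square cream ribbed steel body 100 x 100 x 128 mm, blank brass card holder on its +x face, captive wooden lid. Origin: centre of its underside, on the worktop; z up, x and y along its sides. Stays put under a straight press on its lid; slides or tips if pushed sideways.
- lid_3: Wooden lid of canister_3, 104 x 104 x 12 mm; origin at the centre of its underside. Home: origin 128 mm above the worktop (to 0.7 mm more), firm. Not home (one of the four, any): level, 4 mm higher; 2 to 6 N at 20 to 45 mm from its middle tips it 0.09 rad that way, and it springs back. Pressed within 10 mm of the middle it gives from 4 N, meets the rim at 10 N; 12 to 25 N holds it home.
- canister_4: One of four identical loose canisters, 0.5 to 1 kg: square cream ribbed steel body 100 x 100 x 128 mm, blank brass card holder on its +x face, captive wooden lid. Origin: centre of its underside, on the worktop; z up, x and y along its sides. Stays put under a straight press on its lid; slides or tips if pushed sideways.
- lid_4: Wooden lid of canister_4, 104 x 104 x 12 mm; origin at the centre of its underside. Home: origin 128 mm above the worktop (to 0.7 mm more), firm. Not home (one of the four, any): level, 4 mm higher; 2 to 6 N at 20 to 45 mm from its middle tips it 0.09 rad that way, and it springs back. Pressed within 10 mm of the middle it gives from 4 N, meets the rim at 10 N; 12 to 25 N holds it home.
- kettle: Loose glass and steel kettle, 157 mm across its base, 216 mm tall, handle to its +y side. Origin: centre of its underside. Leave alone.
- mug: Loose white mug, 82 mm across, 92 mm tall. Origin: centre of its underside. Leave alone.
- jar: Loose small amber glass jar, 52 mm across, 85 mm tall. Origin: centre of its underside. Leave alone.
- teaspoon: Loose steel teaspoon, 150 mm long, lying flat. Leave alone.

How it is judged (in metres and radians):
On the way:
1. the lid that is not home is rocked: a press of the fingers near its edge tips it by more than 1.7 degrees while its canister stands upright (((angle between lid_1's own z axis and vertical above 0.03 rad and angle between canister_1's own z axis and vertical below 0.02 rad and contact force between the fingers and lid_1 above 0.5 N) or (angle between lid_2's own z axis and vertical above 0.03 rad and angle between canister_2's own z axis and vertical below 0.02 rad and contact force between the fingers and lid_2 above 0.5 N) or (angle between lid_3's own z axis and vertical above 0.03 rad and angle between canister_3's own z axis and vertical below 0.02 rad and contact force between the fingers and lid_3 above 0.5 N) or (angle between lid_4's own z axis and vertical above 0.03 rad and angle between canister_4's own z axis and vertical below 0.02 rad and contact force between the fingers and lid_4 above 0.5 N))), for 0.1 s.
At the end, for the whole second after the job is handed in: All four lids lie home, within 1.5 mm of the rim and level within 1.7 degrees, the one that rocked because the fingers still press it (over 4 N); canisters upright (3 degrees), at rest and, like the kettle, mug, jar and spoon, within 25 mm of where they stood (z of lid_1 in the frame of canister_1 below 0.1295 m and z of lid_2 in the frame of canister_2 below 0.1295 m and z of lid_3 in the frame of canister_3 below 0.1295 m and z of lid_4 in the frame of canister_4 below 0.1295 m and angle between each of lid_1, lid_2, lid_3, lid_4's own z axis and vertical below 0.03 rad and (contact force between the fingers and lid_1 above 4 N or contact force between the fingers and lid_2 above 4 N or contact force between the fingers and lid_3 above 4 N or contact force between the fingers and lid_4 above 4 N) and distance of each of canister_1, canister_2, canister_3, canister_4, kettle, mug, jar, teaspoon from where it was at the start of the episode below 0.025 m and angle between each of canister_1, canister_2, canister_3, canister_4's own z axis and vertical below 0.05 rad and linear speed of each of canister_1, canister_2, canister_3, canister_4 below 0.02 m/s); the arm keeps its last pose, push and grip.
It fails at once if a canister is lifted (by its lid or body) by more than 8 mm (height (world z) of any of canister_1, canister_2, canister_3, canister_4 above 0.008 m).
It fails at once if a canister is tipped by more than 8 degrees (angle between any of canister_1, canister_2, canister_3, canister_4's own z axis and vertical above 0.14 rad).
It fails at once if a canister is shoved more than 25 mm (distance of any of canister_1, canister_2, canister_3, canister_4 from where it was at the start of the episode above 0.025 m).
It fails at once if the kettle, mug, jar or spoon is lifted or moved more than 25 mm (distance of any of kettle, mug, jar, teaspoon from where it was at the start of the episode above 0.025 m).
It also fails if it takes over 51 s, if anything falls off the work surface, if the arm or the gripper's body presses on something with over 40 N, if the wrist force passes 120 N, or if a joint passes its speed limit or range.

## Working session

There is one attempt and no reset: what is moved stays moved. The work goes in short steps, Python scripts to look and compute and a tool call to move; the robot and the scene stay as the last step left them, time stands still between calls to the robot, and variables do not carry over. Pictures are saved under pics/ and viewed, about 8 in all and at most 12, crops included, and the job is handed in when it is done.

Besides the shell and the picture viewer there is one more tool, called after "Call:" by a JSON object that holds its "method" and its "body". play_rows: Moves the arm, as the interface text tells. Its arguments: {"type":"object","properties":{"commands":{"type":"array"}},"required":["commands"]}

```bash
mkdir -p pics; python3 - <<'E'
from station import r, viewer, job, spotter
import cv2,numpy as np
s=r.sense(); print(s['tcp_pos'],s['ee_rot'],s['time_s'],s['wrist_force'])
for n in('top','side'):
    p=viewer.capture(n); cv2.imwrite(f'pics/{n}0.png',p['image'][:,:,::-1])
    print(n,p['fx'],p['fy'],p['cx'],p['cy'],p['dist'],np.round(p['R'],4).tolist(),p['t'])
    for k in('lid_1','canister_1','kettle','mug','jar','teaspoon'):
        print(k,[(np.round(d['uv']).tolist(),round(d['score'],2)) for d in spotter.find_in(k,p)])
E
python3 -c "
import cv2,numpy as np
a=[cv2.imread(f'pics/{n}0.png') for n in('top','side')]
cv2.imwrite('pics/both0.png',cv2.resize(np.vstack(a),None,fx=.78,fy=.78))"
```

```text
[0.27372753 0.56126123 0.24049629] [[-8.53451247e-04 -4.38526232e-01 -8.98717984e-01]
 [-1.94235381e-03 -8.98715889e-01  4.38527055e-01]
 [-9.99997749e-01  2.11988976e-03 -8.47629002e-05]] 0.0 [0.44361392 0.22839371 0.50448833]
top 402.1555618195523 402.1555618195523 259.74361737494365 193.8119820408639 [-0.07137734  0.          0.          0.          0.        ] [[-0.0292, -0.9995, -0.0112], [-0.9918, 0.0304, -0.1243], [0.1246, 0.0075, -0.9922]] [0.18242269 0.60372166 1.35887524]
lid_1 [([401.0, 225.0], 0.9), ([334.0, 211.0], 0.84), ([222.0, 211.0], 0.66), ([276.0, 228.0], 0.6), ([221.0, 218.0], 0.23)]
canister_1 [([275.0, 226.0], 0.96), ([220.0, 216.0], 0.85), ([397.0, 224.0], 0.75), ([334.0, 209.0], 0.57)]
kettle [([132.0, 230.0], 0.74)]
mug [([259.0, 149.0], 0.95)]
jar [([397.0, 224.0], 0.54), ([361.0, 141.0], 0.52), ([274.0, 227.0], 0.34)]
teaspoon [([318.0, 153.0], 0.59)]
side 361.65386392135156 361.65386392135156 260.25244905682007 193.39526250117152 [-0.0622987  0.         0.         0.         0.       ] [[-0.8923, 0.4515, 0.0068], [0.3658, 0.7317, -0.5752], [-0.2646, -0.5108, -0.818]] [ 0.46206055 -0.26908898  1.49767655]
lid_1 [([245.0, 134.0], 0.94), ([234.0, 95.0], 0.9), ([301.0, 214.0], 0.66), ([283.0, 168.0], 0.65), ([179.0, 157.0], 0.34)]
canister_1 [([300.0, 220.0], 0.98), ([236.0, 106.0], 0.91), ([284.0, 179.0], 0.77), ([244.0, 144.0], 0.62)]
kettle [([371.0, 296.0], 0.9)]
mug [([302.0, 214.0], 0.73), ([218.0, 223.0], 0.64)]
jar [([180.0, 156.0], 0.83), ([246.0, 145.0], 0.71)]
teaspoon [([196.0, 187.0], 0.67), ([236.0, 110.0], 0.21)]
```

View pics/top0.png

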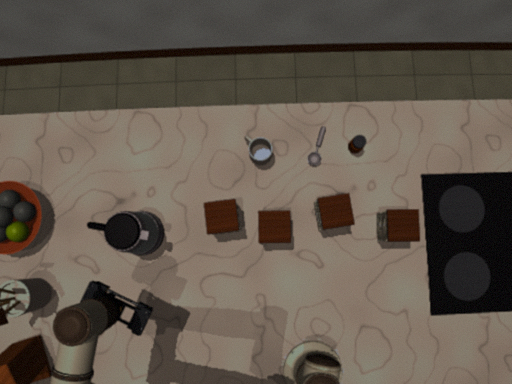

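View pics/side0.png

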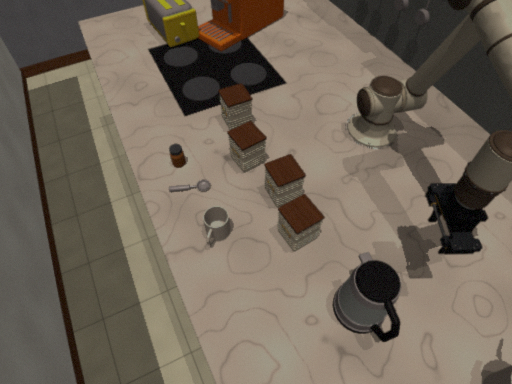

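```bash
cat > h.py <<'E'
from station import r, viewer, job, spotter
import cv2,numpy as np
from scipy.optimize import minimize
def KD(p): return np.array([[p['fx'],0,p['cx']],[0,p['fy'],p['cy']],[0,0,1.]]),np.array(p['dist'])
def proj(p,X):
    K,D=KD(p); return cv2.projectPoints(np.asarray(X,float).reshape(-1,3),cv2.Rodrigues(np.array(p['R']))[0],np.array(p['t']),K,D)[0][:,0]
def back(p,uv,z):
    K,D=KD(p); n=cv2.undistortPoints(np.asarray(uv,float).reshape(-1,1,2),K,D)[:,0]
    R=np.array(p['R']);C=-R.T@p['t'];d=np.c_[n,np.ones(len(n))]@R
    return C+d*((z-C[2])/d[:,2])[:,None]
def wood(p):
    h=cv2.cvtColor(p['image'],cv2.COLOR_RGB2HSV)
    return (((h[...,0]<12)|(h[...,0]>172))&(h[...,1]>120)&(h[...,2]>35)&(h[...,2]<170)).astype(np.uint8)
E
python3 - <<'E'
from h import *
P=[viewer.capture(n) for n in('top','side')]
cs=[]
for p in P:
    n,L,st,c=cv2.connectedComponentsWithStats(wood(p)); l=[]
    for i in range(1,n):
        if st[i,4]>250:
            ys,xs=np.nonzero(L==i); w=back(p,np.c_[xs,ys],.138)[:,:2]
            m=w.mean(0)
            rc=cv2.minAreaRect((w*1000).astype(np.float32))
            if m[0]>.3 : l.append((m,L==i)); print(np.round(c[i]),st[i,4],np.round(m,3),[np.round(q,1) for q in rc])
    cs.append(l)
def hull(p,v):
    c,s=np.cos(v[2]),np.sin(v[2]);X=[[v[0]+c*a-s*b,v[1]+s*a+c*b,z] for a in(-.052,.052) for b in(-.052,.052) for z in(.128,.14)]
    im=np.zeros((384*4,512*4),np.uint8); cv2.fillConvexPoly(im,cv2.convexHull(np.round((proj(p,X)+.5)*4).astype(np.int32)),1); return im
for m,M in cs[0]:
    j=min(cs[1],key=lambda q:np.linalg.norm(q[0]-m))
    if np.linalg.norm(j[0]-m)>.04: continue
    Ms=[np.kron(M,np.ones((4,4),bool)),np.kron(j[1],np.ones((4,4),bool))]
    def f(v): 
        e=0
        for p,k in zip(P,Ms):
            h=hull(p,v)>0; e-=(h&k).sum()/(h|k).sum()
        return e
    b=min((minimize(f,[*m,y],method='Nelder-Mead',options=dict(initial_simplex=[[*m,y],[m[0]+.01,m[1],y],[m[0],m[1]+.01,y],[*m,y+.15]],maxiter=80)) for y in(-.15,.15)),key=lambda q:q.fun)
    print('fit',np.round(b.x,4),round(b.fun,3))
for p in P:
  for k,z in(('kettle',.1),('mug',.05),('jar',.04),('teaspoon',0)):
    d=spotter.find_in(k,p); print(k,[np.round(back(p,[q['uv']],z)[0,:2],3) for q in d[:2]])
E
```

```text
[ 22. 216.] 1093 [0.547 0.954] [array([547.8, 959.3]), array([242.8, 145.2]), np.float64(2.7)]
[336. 211.] 823 [ 0.533 -0.078] [array([533.6, -77.9]), array([101.8, 101.8]), np.float64(7.6)]
[221. 216.] 850 [0.528 0.29 ] [array([527.8, 289.7]), array([101.5, 102.3]), np.float64(5.9)]
[274. 226.] 875 [0.49 0.12] [array([490. , 119.5]), array([99.2, 98.9]), np.float64(88.3)]
[403. 225.] 798 [ 0.482 -0.293] [array([ 480.2, -293.2]), array([101.5,  99.5]), np.float64(88.3)]
[235.  94.] 350 [ 0.482 -0.295] [array([ 480.9, -296.3]), array([112.7, 104.5]), np.float64(88.8)]
[246. 135.] 450 [ 0.537 -0.076] [array([536.3, -76.9]), array([100.7, 106. ]), np.float64(7.7)]
[284. 170.] 536 [0.493 0.123] [array([492.7, 122.7]), array([102. , 101.4]), np.float64(89.0)]
[300. 213.] 697 [0.531 0.292] [array([529.9, 291.5]), array([101.8, 103.1]), np.float64(5.6)]
fit [ 0.5345 -0.0796  0.1222] -1.392
fit [0.5281 0.2898 0.0996] -1.428
fit [ 0.4904  0.1192 -0.0205] -1.428
fit [ 0.481  -0.2964 -0.0178] -1.36
kettle [array([0.487, 0.588])]
mug [array([0.765, 0.16 ])]
jar [array([ 0.782, -0.196])]
teaspoon [array([ 0.751, -0.048])]
kettle [array([0.48 , 0.598]), array([0.529, 0.296])]
mug [array([0.75 , 0.153])]
jar [array([ 0.767, -0.173])]
teaspoon [array([ 0.751, -0.041]), array([ 0.477, -0.199])]
```

Call:
{"method": "play_rows", "body": {"commands": [{"fingers": 1,"tx": 0,"ty": 0.218,"tz": -0.483,"ax": 0.356,"ay": 0,"az": 0},{"fingers": 1,"tx": 0,"ty": 0.218,"tz": -0.483,"ax": 0.356,"ay": 0,"az": 0},{"fingers": 1,"tx": 0,"ty": 0.218,"tz": -0.483,"ax": 0.356,"ay": 0,"az": 0},{"fingers": 1,"tx": 0,"ty": 0.218,"tz": -0.483,"ax": 0.356,"ay": 0,"az": 0},{"fingers": 1,"tx": 0,"ty": 0.218,"tz": -0.483,"ax": 0.356,"ay": 0,"az": 0}]}}

```text
time_s: 1.62
tcp_pos: [0.4079, 0.3999, 0.2418]
ee_rot: [[0.0, -0.884, -0.468], [0.0, -0.468, 0.884], [-1.0, -0.0, 0.0]]
wrist_force: [0.7, -0.0, 0.6]
gripper_width: 0.706
```

```bash
cat > go.py <<'E'
import sys; from h import *
from scipy.spatial.transform import Rotation as Ro
# target x y z [yaw of tool y]
x=[float(a) for a in sys.argv[1:]]; s=r.sense(); R=np.array(s['ee_rot'])
ty=np.radians(x[3] if len(x)>3 else 180); y=np.array([np.cos(ty),np.sin(ty),0]); X=np.array([0,0,-1.])
T=np.c_[X,y,np.cross(X,y)]
d=R.T@(np.array(x[:3])-s['tcp_pos'])/.75; w=Ro.from_matrix(R.T@T).as_rotvec()/np.pi
print('t',s['time_s'],np.round(s['tcp_pos'],4),'F',np.round(s['wrist_force'],2),'M',np.round(s['moment'],2),'gw',round(s['gripper_width'],3));print('shift',np.round(d,4),'turn',np.round(w,4),'j',np.round(s['joints'],0))
E
python3 go.py .528 .255 .23
```

```text
t 1.6167 [0.4079 0.3999 0.2418] F [ 0.67 -0.02  0.61] M [ 0.1  -0.12  0.05] gw 0.706
shift [ 0.0157 -0.0512 -0.2457] turn [1.549e-01 1.000e-04 1.000e-04] j [ 61.  17.  -7.   0. -66. -33.]
```

Call:
{"method": "play_rows", "body": {"commands": [{"fingers": 1,"tx": 0.016,"ty": -0.051,"tz": -0.246,"ax": 0.155,"ay": 0,"az": 0},{"fingers": 1,"tx": 0.016,"ty": -0.051,"tz": -0.246,"ax": 0.155,"ay": 0,"az": 0},{"fingers": 1,"tx": 0.016,"ty": -0.051,"tz": -0.246,"ax": 0.155,"ay": 0,"az": 0},{"fingers": 1,"tx": 0.016,"ty": -0.051,"tz": -0.246,"ax": 0.155,"ay": 0,"az": 0},{"fingers": 1,"tx": 0.016,"ty": -0.051,"tz": -0.246,"ax": 0.155,"ay": 0,"az": 0}]}}

```text
time_s: 2.03
tcp_pos: [0.5297, 0.2536, 0.2293]
ee_rot: [[-0.0, -1.0, 0.002], [-0.001, 0.002, 1.0], [-1.0, 0.0, -0.001]]
wrist_force: [-0.4, -0.1, -0.0]
gripper_width: 0.324
```

```bash
python3 go.py .528 .255 .168
```

```text
t 2.0333 [0.5297 0.2536 0.2293] F [-0.38 -0.06 -0.05] M [ 0.14 -0.06 -0.03] gw 0.324
shift [0.0818 0.0023 0.0019] turn [-0.0006 -0.0002 -0.    ] j [ 41.  19.  -6.   0. -65. -41.]
```

Call:
{"method": "play_rows", "body": {"commands": [{"fingers": 1,"tx": 0.03,"ty": 0.0,"tz": 0.0,"ax": 0,"ay": 0,"az": 0},{"fingers": 1,"tx": 0.06,"ty": 0.0,"tz": 0.0,"ax": 0,"ay": 0,"az": 0},{"fingers": 1,"tx": 0.082,"ty": 0,"tz": 0,"ax": 0,"ay": 0,"az": 0},{"fingers": 1,"tx": 0.082,"ty": 0,"tz": 0,"ax": 0,"ay": 0,"az": 0},{"fingers": 1,"tx": 0.082,"ty": 0,"tz": 0,"ax": 0,"ay": 0,"az": 0}]}}

```text
time_s: 2.45
tcp_pos: [0.5279, 0.2567, 0.1677]
ee_rot: [[-0.001, -1.0, -0.005], [-0.001, -0.005, 1.0], [-1.0, 0.001, -0.001]]
wrist_force: [0.3, -0.3, 1.0]
gripper_width: 0.017
```

```bash
python3 go.py .528 .255 .160;python3 - <<'E'
from h import *
p=viewer.capture('side'); cv2.imwrite('pics/s1.png',cv2.resize(p['image'][120:300,200:440,::-1],None,fx=3,fy=3,interpolation=2))
E
```

```text
t 2.45 [0.5279 0.2567 0.1677] F [ 0.32 -0.3   0.98] M [ 0.12 -0.09 -0.02] gw 0.017
shift [ 0.0102 -0.0002 -0.0022] turn [ 0.0017 -0.0005 -0.0003] j [ 42.  22. -11.   0. -57. -41.]
```

View pics/s1.png

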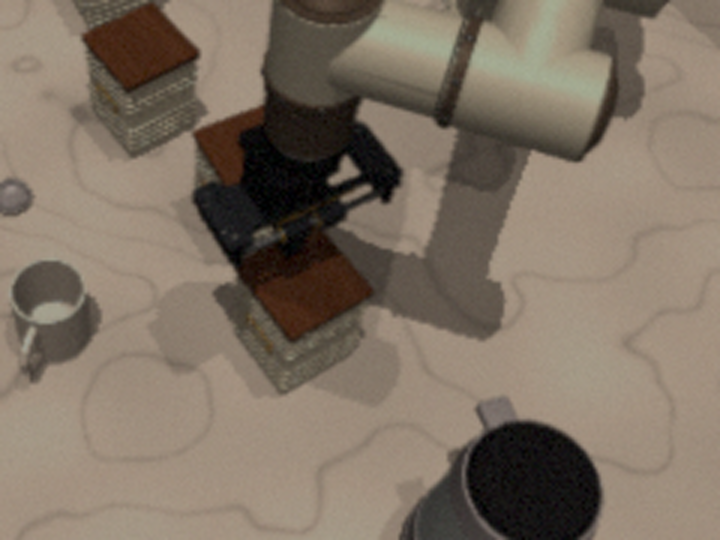

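Call:
{"method": "play_rows", "body": {"commands": [{"fingers": 1,"tx": 0.004,"ty": 0,"tz": -0.002,"ax": 0,"ay": 0,"az": 0},{"fingers": 1,"tx": 0.0065,"ty": 0,"tz": -0.002,"ax": 0,"ay": 0,"az": 0},{"fingers": 1,"tx": 0.0085,"ty": 0,"tz": -0.002,"ax": 0,"ay": 0,"az": 0},{"fingers": 1,"tx": 0.0085,"ty": 0,"tz": -0.002,"ax": 0,"ay": 0,"az": 0}]}}

```text
time_s: 2.83
tcp_pos: [0.5279, 0.2556, 0.1619]
ee_rot: [[0.0, -1.0, -0.005], [0.0, -0.005, 1.0], [-1.0, -0.0, 0.0]]
wrist_force: [0.1, -0.2, -0.3]
gripper_width: 0.006
```

Call:
{"method": "play_rows", "body": {"commands": [{"fingers": 1,"tx": 0.0013,"ty": 0,"tz": 0,"ax": 0,"ay": 0,"az": 0},{"fingers": 1,"tx": 0.0026,"ty": 0,"tz": 0,"ax": 0,"ay": 0,"az": 0},{"fingers": 1,"tx": 0.0026,"ty": 0,"tz": 0,"ax": 0,"ay": 0,"az": 0}]}}

```text
time_s: 3.08
tcp_pos: [0.528, 0.2555, 0.1597]
ee_rot: [[0.0, -1.0, -0.005], [0.0, -0.005, 1.0], [-1.0, -0.0, 0.0]]
wrist_force: [0.1, -0.1, 0.1]
gripper_width: 0.007
```

Call:
{"method": "play_rows", "body": {"commands": [{"fingers": 1,"tx": 0.001,"ty": 0,"tz": 0,"ax": 0,"ay": 0,"az": 0},{"fingers": 1,"tx": 0.002,"ty": 0,"tz": 0,"ax": 0,"ay": 0,"az": 0},{"fingers": 1,"tx": 0.002,"ty": 0,"tz": 0,"ax": 0,"ay": 0,"az": 0}]}}

```text
time_s: 3.33
tcp_pos: [0.528, 0.2554, 0.1594]
ee_rot: [[0.001, -1.0, -0.006], [-0.0, -0.006, 1.0], [-1.0, -0.001, -0.0]]
wrist_force: [-2.4, -0.1, 4.6]
gripper_width: 0.003
```

Call:
{"method": "play_rows", "body": {"commands": [{"fingers": 1,"tx": -0.02,"ty": 0,"tz": 0,"ax": 0,"ay": 0,"az": 0},{"fingers": 1,"tx": -0.02,"ty": 0.025,"tz": -0.07,"ax": 0,"ay": 0,"az": 0},{"fingers": 1,"tx": -0.015,"ty": 0.0507,"tz": -0.1352,"ax": 0,"ay": 0,"az": 0},{"fingers": 1,"tx": -0.015,"ty": 0.0507,"tz": -0.1352,"ax": 0,"ay": 0,"az": 0},{"fingers": 1,"tx": -0.012,"ty": 0.0507,"tz": -0.1352,"ax": 0,"ay": 0,"az": 0}]}}

```text
time_s: 3.75
tcp_pos: [0.4878, 0.1499, 0.1672]
ee_rot: [[-0.002, -1.0, -0.002], [-0.001, -0.002, 1.0], [-1.0, 0.002, -0.001]]
wrist_force: [0.6, 0.4, 1.0]
gripper_width: 0.002
```

```bash
python3 go.py .49 .154 .162
```

```text
t 3.75 [0.4878 0.1499 0.1672] F [0.6  0.42 0.98] M [ 0.06 -0.03  0.02] gw 0.002
shift [ 0.0069 -0.003   0.0054] turn [ 0.0005 -0.0003 -0.0008] j [ 35.  15. -22.  -0. -54. -35.]
```

Call:
{"method": "play_rows", "body": {"commands": [{"fingers": 1,"tx": 0,"ty": 0,"tz": 0,"ax": 0,"ay": 0,"az": 0},{"fingers": 1,"tx": 0.004,"ty": 0,"tz": 0,"ax": 0,"ay": 0,"az": 0},{"fingers": 1,"tx": 0.0075,"ty": 0,"tz": 0,"ax": 0,"ay": 0,"az": 0},{"fingers": 1,"tx": 0.0075,"ty": 0,"tz": 0,"ax": 0,"ay": 0,"az": 0}]}}

```text
time_s: 4.08
tcp_pos: [0.4905, 0.1546, 0.1608]
ee_rot: [[-0.001, -1.0, -0.006], [-0.0, -0.006, 1.0], [-1.0, 0.001, -0.0]]
wrist_force: [-0.2, 0.3, 0.3]
gripper_width: 0.007
```

Call:
{"method": "play_rows", "body": {"commands": [{"fingers": 1,"tx": 0.0013,"ty": 0,"tz": 0,"ax": 0,"ay": 0,"az": 0},{"fingers": 1,"tx": 0.0026,"ty": 0,"tz": 0,"ax": 0,"ay": 0,"az": 0},{"fingers": 1,"tx": 0.0026,"ty": 0,"tz": 0,"ax": 0,"ay": 0,"az": 0}]}}

```text
time_s: 4.33
tcp_pos: [0.4907, 0.1544, 0.1595]
ee_rot: [[0.0, -1.0, -0.006], [0.0, -0.006, 1.0], [-1.0, -0.0, 0.0]]
wrist_force: [0.2, 0.1, 0.2]
gripper_width: 0.005
```

Call:
{"method": "play_rows", "body": {"commands": [{"fingers": 1,"tx": 0.001,"ty": 0,"tz": 0,"ax": 0,"ay": 0,"az": 0},{"fingers": 1,"tx": 0.002,"ty": 0,"tz": 0,"ax": 0,"ay": 0,"az": 0},{"fingers": 1,"tx": 0.002,"ty": 0,"tz": 0,"ax": 0,"ay": 0,"az": 0}]}}

```text
time_s: 4.58
tcp_pos: [0.4907, 0.1543, 0.1592]
ee_rot: [[0.001, -1.0, -0.006], [0.001, -0.006, 1.0], [-1.0, -0.001, 0.001]]
wrist_force: [-2.0, 0.8, 4.7]
gripper_width: 0.011
```

Call:
{"method": "play_rows", "body": {"commands": [{"fingers": 1,"tx": -0.02,"ty": 0,"tz": 0,"ax": 0,"ay": 0,"az": 0},{"fingers": 1,"tx": -0.02,"ty": -0.015,"tz": -0.05,"ax": 0,"ay": 0,"az": 0},{"fingers": 1,"tx": -0.02,"ty": -0.025,"tz": -0.1,"ax": 0,"ay": 0,"az": 0},{"fingers": 1,"tx": -0.02,"ty": -0.035,"tz": -0.15,"ax": 0,"ay": 0,"az": 0},{"fingers": 1,"tx": -0.02,"ty": -0.045,"tz": -0.2,"ax": 0,"ay": 0,"az": 0}]}}

```text
time_s: 5.0
tcp_pos: [0.525, 0.0027, 0.1732]
ee_rot: [[0.0, -1.0, -0.006], [0.0, -0.006, 1.0], [-1.0, -0.0, 0.0]]
wrist_force: [0.7, 0.7, 0.9]
gripper_width: 0.002
```

```bash
python3 go.py .534 -.044 .167
```

```text
t 5.0 [0.525  0.0027 0.1732] F [0.69 0.67 0.92] M [ 0.08 -0.11 -0.02] gw 0.002
shift [ 0.0083 -0.0116 -0.0623] turn [0.002  0.     0.0001] j [ 18.  16. -19.   0. -55. -18.]
```

Call:
{"method": "play_rows", "body": {"commands": [{"fingers": 1,"tx": 0,"ty": -0.0116,"tz": -0.05,"ax": 0.002,"ay": 0,"az": 0},{"fingers": 1,"tx": 0.008,"ty": -0.0116,"tz": -0.062,"ax": 0.002,"ay": 0,"az": 0},{"fingers": 1,"tx": 0.008,"ty": -0.0116,"tz": -0.062,"ax": 0.002,"ay": 0,"az": 0},{"fingers": 1,"tx": 0.008,"ty": -0.0116,"tz": -0.062,"ax": 0.002,"ay": 0,"az": 0}]}}

```text
time_s: 5.33
tcp_pos: [0.5334, -0.043, 0.1665]
ee_rot: [[-0.002, -1.0, 0.003], [-0.0, 0.003, 1.0], [-1.0, 0.002, -0.0]]
wrist_force: [-0.2, 0.1, -0.3]
gripper_width: 0.013
```

Call:
{"method": "play_rows", "body": {"commands": [{"fingers": 1,"tx": 0.003,"ty": 0,"tz": 0,"ax": 0,"ay": 0,"az": 0},{"fingers": 1,"tx": 0.006,"ty": 0,"tz": 0,"ax": 0,"ay": 0,"az": 0},{"fingers": 1,"tx": 0.007,"ty": 0,"tz": 0,"ax": 0,"ay": 0,"az": 0},{"fingers": 1,"tx": 0.007,"ty": 0,"tz": 0,"ax": 0,"ay": 0,"az": 0}]}}

```text
time_s: 5.67
tcp_pos: [0.5337, -0.0415, 0.1617]
ee_rot: [[-0.0, -1.0, -0.0], [-0.0, -0.0, 1.0], [-1.0, 0.0, -0.0]]
wrist_force: [-0.4, -0.5, -0.1]
gripper_width: 0.006
```

Call:
{"method": "play_rows", "body": {"commands": [{"fingers": 1,"tx": 0.0013,"ty": 0,"tz": 0,"ax": 0,"ay": 0,"az": 0},{"fingers": 1,"tx": 0.0026,"ty": 0,"tz": 0,"ax": 0,"ay": 0,"az": 0},{"fingers": 1,"tx": 0.0026,"ty": 0,"tz": 0,"ax": 0,"ay": 0,"az": 0}]}}

```text
time_s: 5.92
tcp_pos: [0.5338, -0.0422, 0.1598]
ee_rot: [[-0.0, -1.0, 0.001], [0.0, 0.001, 1.0], [-1.0, 0.0, 0.0]]
wrist_force: [0.5, -0.1, 0.4]
gripper_width: 0.008
```

Call:
{"method": "play_rows", "body": {"commands": [{"fingers": 1,"tx": 0.001,"ty": 0,"tz": 0,"ax": 0,"ay": 0,"az": 0},{"fingers": 1,"tx": 0.0022,"ty": 0,"tz": 0,"ax": 0,"ay": 0,"az": 0},{"fingers": 1,"tx": 0.0022,"ty": 0,"tz": 0,"ax": 0,"ay": 0,"az": 0}]}}

```text
time_s: 6.17
tcp_pos: [0.534, -0.0422, 0.1593]
ee_rot: [[0.001, -1.0, 0.001], [0.0, 0.001, 1.0], [-1.0, -0.001, 0.0]]
wrist_force: [-2.1, 2.2, 5.5]
gripper_width: 0.006
```

Call:
{"method": "play_rows", "body": {"commands": [{"fingers": 1,"tx": -0.02,"ty": 0,"tz": 0,"ax": 0,"ay": 0,"az": 0},{"fingers": 1,"tx": -0.02,"ty": 0.015,"tz": -0.05,"ax": 0,"ay": 0,"az": 0},{"fingers": 1,"tx": -0.02,"ty": 0.03,"tz": -0.1,"ax": 0,"ay": 0,"az": 0},{"fingers": 1,"tx": -0.02,"ty": 0.045,"tz": -0.15,"ax": 0,"ay": 0,"az": 0},{"fingers": 1,"tx": -0.02,"ty": 0.06,"tz": -0.2,"ax": 0,"ay": 0,"az": 0}]}}

```text
time_s: 6.58
tcp_pos: [0.4881, -0.1936, 0.1735]
ee_rot: [[0.0, -1.0, 0.0], [-0.0, 0.0, 1.0], [-1.0, -0.0, -0.0]]
wrist_force: [-0.7, -0.7, 0.4]
gripper_width: 0.007
```

```bash
python3 go.py .481 -.261 .171
```

```text
t 6.5833 [ 0.4881 -0.1936  0.1735] F [-0.7  -0.7   0.41] M [ 0.05 -0.12 -0.02] gw 0.007
shift [ 0.0033  0.0094 -0.0898] turn [-0.     -0.      0.0002] j [ -4.  16. -19.   0. -55.   4.]
```

Call:
{"method": "play_rows", "body": {"commands": [{"fingers": 1,"tx": 0,"ty": 0.009,"tz": -0.05,"ax": 0,"ay": 0,"az": 0},{"fingers": 1,"tx": 0,"ty": 0.009,"tz": -0.088,"ax": 0,"ay": 0,"az": 0},{"fingers": 1,"tx": 0.005,"ty": 0.009,"tz": -0.088,"ax": 0,"ay": 0,"az": 0},{"fingers": 1,"tx": 0.007,"ty": 0.009,"tz": -0.088,"ax": 0,"ay": 0,"az": 0},{"fingers": 1,"tx": 0.007,"ty": 0.009,"tz": -0.088,"ax": 0,"ay": 0,"az": 0}]}}

```text
time_s: 7.0
tcp_pos: [0.4813, -0.2582, 0.1673]
ee_rot: [[-0.001, -1.0, 0.002], [0.001, 0.002, 1.0], [-1.0, 0.001, 0.001]]
wrist_force: [-0.0, 0.3, -0.4]
gripper_width: 0.007
```

Call:
{"method": "play_rows", "body": {"commands": [{"fingers": 1,"tx": 0.003,"ty": 0,"tz": 0,"ax": 0,"ay": 0,"az": 0},{"fingers": 1,"tx": 0.006,"ty": 0,"tz": 0,"ax": 0,"ay": 0,"az": 0},{"fingers": 1,"tx": 0.008,"ty": 0,"tz": 0,"ax": 0,"ay": 0,"az": 0},{"fingers": 1,"tx": 0.008,"ty": 0,"tz": 0,"ax": 0,"ay": 0,"az": 0}]}}

```text
time_s: 7.33
tcp_pos: [0.4821, -0.2575, 0.162]
ee_rot: [[0.0, -1.0, -0.0], [0.0, -0.0, 1.0], [-1.0, -0.0, 0.0]]
wrist_force: [0.2, 1.1, 2.1]
gripper_width: 0.006
```

Call:
{"method": "play_rows", "body": {"commands": [{"fingers": 1,"tx": 0.0013,"ty": 0,"tz": 0,"ax": 0,"ay": 0,"az": 0},{"fingers": 1,"tx": 0.0026,"ty": 0,"tz": 0,"ax": 0,"ay": 0,"az": 0},{"fingers": 1,"tx": 0.0026,"ty": 0,"tz": 0,"ax": 0,"ay": 0,"az": 0}]}}

```text
time_s: 7.58
tcp_pos: [0.4822, -0.258, 0.1606]
ee_rot: [[0.001, -1.0, 0.001], [0.0, 0.001, 1.0], [-1.0, -0.001, 0.0]]
wrist_force: [0.8, 3.5, 2.8]
gripper_width: 0.011
```

```bash
python3 go.py .481 -.261 .171;python3 - <<'E'
from h import *
p=viewer.capture('side'); cv2.imwrite('pics/s2.png',cv2.resize(p['image'][50:170,180:330,::-1],None,fx=4,fy=4,interpolation=2))
E
```

```text
t 7.5833 [ 0.4822 -0.258   0.1606] F [0.81 3.5  2.81] M [ 1.11  0.01 -0.01] gw 0.011
shift [-0.0139  0.0017 -0.004 ] turn [-0.0002  0.      0.0003] j [-11.  19. -17.  -0. -54.  11.]
```

View pics/s2.png

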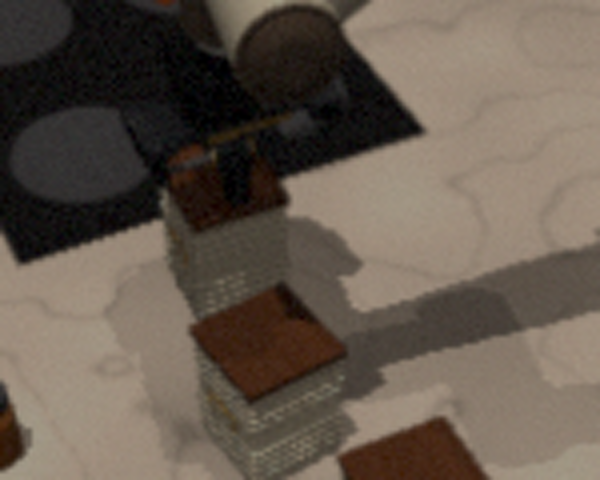

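Call:
{"method": "play_rows", "body": {"commands": [{"fingers": 1,"tx": 0.001,"ty": 0,"tz": 0,"ax": 0,"ay": 0,"az": 0},{"fingers": 1,"tx": 0.001,"ty": 0,"tz": 0,"ax": 0,"ay": 0,"az": 0}]}}

```text
time_s: 7.8
tcp_pos: [0.4822, -0.2582, 0.1601]
ee_rot: [[0.001, -1.0, 0.001], [-0.0, 0.001, 1.0], [-1.0, -0.001, -0.0]]
wrist_force: [-0.6, 5.1, 6.9]
gripper_width: 0.004
```

Call:
{"method": "play_rows", "body": {"commands": [{"fingers": 1,"tx": -0.01,"ty": 0,"tz": 0,"ax": 0,"ay": 0,"az": 0},{"fingers": 1,"tx": -0.04,"ty": 0,"tz": 0,"ax": 0,"ay": 0,"az": 0},{"fingers": 1,"tx": -0.07,"ty": 0,"tz": 0,"ax": 0,"ay": 0,"az": 0},{"fingers": 1,"tx": -0.07,"ty": 0,"tz": 0,"ax": 0,"ay": 0,"az": 0}]}}

```text
time_s: 8.13
tcp_pos: [0.484, -0.2599, 0.2164]
ee_rot: [[0.008, -1.0, 0.0], [-0.004, 0.0, 1.0], [-1.0, -0.008, -0.004]]
wrist_force: [0.9, 0.4, 1.2]
gripper_width: 0.006
```

```bash
python3 - <<'E'
from h import *
p=viewer.capture('side'); cv2.imwrite('pics/s3.png',cv2.resize(p['image'][50:170,180:330,::-1],None,fx=4,fy=4,interpolation=2))
E
python3 go.py .481 -.296 .168
```

```text
t 8.1833 [ 0.483  -0.2592  0.2143] F [-0.1   0.05  0.13] M [ 0.1   0.01 -0.06] gw 0.003
shift [ 0.0618  0.0029 -0.0489] turn [-0.0004 -0.0006  0.0016] j [-11.  16. -13.   0. -61.  11.]
```

View pics/s3.png

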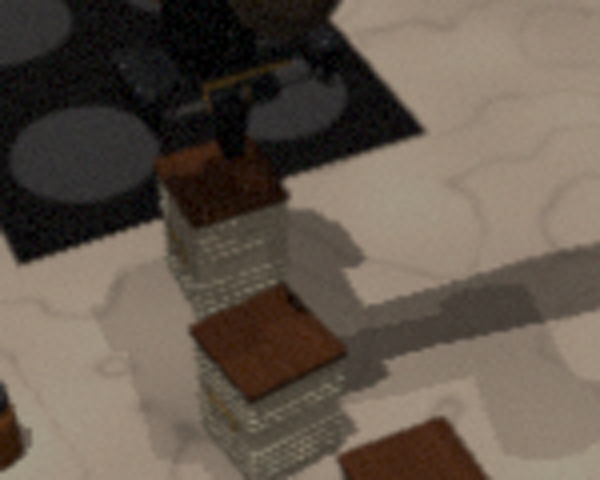

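Call:
{"method": "play_rows", "body": {"commands": [{"fingers": 1,"tx": 0.03,"ty": 0.0025,"tz": -0.0465,"ax": 0,"ay": 0,"az": 0.001},{"fingers": 1,"tx": 0.062,"ty": 0.0025,"tz": -0.0465,"ax": 0,"ay": 0,"az": 0.001},{"fingers": 1,"tx": 0.062,"ty": 0.0025,"tz": -0.0465,"ax": 0,"ay": 0,"az": 0.001},{"fingers": 1,"tx": 0.062,"ty": 0.0025,"tz": -0.0465,"ax": 0,"ay": 0,"az": 0.001},{"fingers": 1,"tx": 0.062,"ty": 0.0025,"tz": -0.0465,"ax": 0,"ay": 0,"az": 0.001}]}}

```text
time_s: 8.6
tcp_pos: [0.4796, -0.293, 0.1655]
ee_rot: [[-0.004, -1.0, 0.001], [0.0, 0.001, 1.0], [-1.0, 0.004, 0.0]]
wrist_force: [0.4, 0.5, 1.2]
gripper_width: 0.005
```

```bash
python3 go.py .481 -.294 .163
```

```text
t 8.6 [ 0.4796 -0.293   0.1655] F [0.45 0.5  1.17] M [ 0.08 -0.09  0.02] gw 0.005
shift [ 0.0034 -0.0019 -0.0013] turn [-0.0004  0.0001 -0.0013] j [-15.  20. -15.   0. -56.  15.]
```

Call:
{"method": "play_rows", "body": {"commands": [{"fingers": 1,"tx": 0.001,"ty": 0,"tz": 0,"ax": 0,"ay": 0,"az": -0.0005},{"fingers": 1,"tx": 0.004,"ty": 0,"tz": 0,"ax": 0,"ay": 0,"az": -0.0005},{"fingers": 1,"tx": 0.006,"ty": 0,"tz": 0,"ax": 0,"ay": 0,"az": -0.0005},{"fingers": 1,"tx": 0.006,"ty": 0,"tz": 0,"ax": 0,"ay": 0,"az": -0.0005}]}}

```text
time_s: 8.93
tcp_pos: [0.4803, -0.2929, 0.1617]
ee_rot: [[-0.001, -1.0, 0.0], [-0.0, 0.0, 1.0], [-1.0, 0.001, -0.0]]
wrist_force: [-0.3, 1.7, 4.5]
gripper_width: 0.006
```

Call:
{"method": "play_rows", "body": {"commands": [{"fingers": 1,"tx": 0.0015,"ty": 0,"tz": 0,"ax": 0,"ay": 0,"az": 0},{"fingers": 1,"tx": 0.003,"ty": 0,"tz": 0,"ax": 0,"ay": 0,"az": 0},{"fingers": 1,"tx": 0.003,"ty": 0,"tz": 0,"ax": 0,"ay": 0,"az": 0}]}}

```text
time_s: 9.18
tcp_pos: [0.4803, -0.2929, 0.1599]
ee_rot: [[-0.0, -1.0, 0.0], [-0.0, 0.0, 1.0], [-1.0, 0.0, -0.0]]
wrist_force: [-2.6, 4.1, 7.9]
gripper_width: 0.005
```

Call:
{"method": "play_rows", "body": {"commands": [{"fingers": 1,"tx": 0.0015,"ty": 0,"tz": 0,"ax": 0,"ay": 0,"az": 0},{"fingers": 1,"tx": 0.003,"ty": 0,"tz": 0,"ax": 0,"ay": 0,"az": 0},{"fingers": 1,"tx": 0.003,"ty": 0,"tz": 0,"ax": 0,"ay": 0,"az": 0}]}}

```text
time_s: 9.43
tcp_pos: [0.4803, -0.2929, 0.1591]
ee_rot: [[-0.0, -1.0, -0.0], [-0.001, -0.0, 1.0], [-1.0, 0.0, -0.001]]
wrist_force: [-4.2, 5.3, 12.9]
gripper_width: 0.003
```

```bash
python3 - <<'E'
from h import *
p=viewer.capture('side'); cv2.imwrite('pics/s4.png',cv2.resize(p['image'][50:170,180:330,::-1],None,fx=4,fy=4,interpolation=2))
E
python3 go.py .481 -.296 .158
```

```text
t 9.4833 [ 0.4803 -0.2929  0.1591] F [-2.76  3.94 13.03] M [1.49 0.84 0.04] gw 0.001
shift [ 0.0015 -0.0009 -0.0041] turn [ 0.     -0.0003 -0.    ] j [-15.  20. -15.   0. -55.  15.]
```

View pics/s4.png

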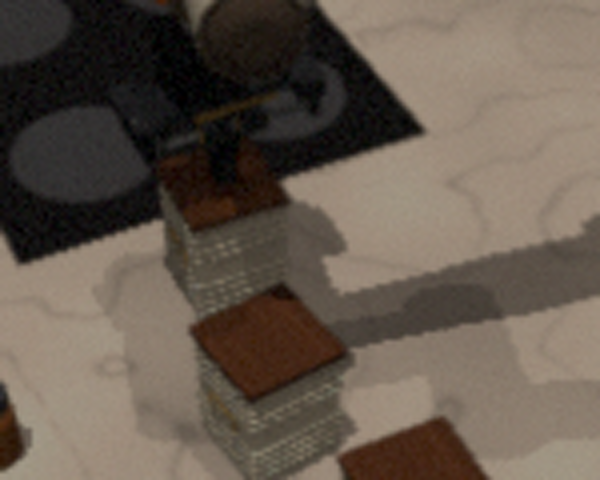

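Call:
{"method": "play_rows", "body": {"commands": [{"fingers": 1,"tx": 0.0013,"ty": 0.0006,"tz": 0.0008,"ax": 0,"ay": 0,"az": 0},{"fingers": 1,"tx": 0.0013,"ty": 0.0006,"tz": 0.0008,"ax": 0,"ay": 0,"az": 0},{"fingers": 1,"tx": 0.0013,"ty": 0.0006,"tz": 0.0008,"ax": 0,"ay": 0,"az": 0},{"fingers": 1,"tx": 0.0013,"ty": 0.0006,"tz": 0.0008,"ax": 0,"ay": 0,"az": 0},{"fingers": 1,"tx": 0.0013,"ty": 0.0006,"tz": 0.0008,"ax": 0,"ay": 0,"az": 0}]}}

```text
time_s: 9.9
tcp_pos: [0.4803, -0.2929, 0.159]
ee_rot: [[0.001, -1.0, -0.0], [-0.002, -0.0, 1.0], [-1.0, -0.001, -0.002]]
wrist_force: [-3.6, 4.1, 15.2]
gripper_width: 0.009
```

```bash
python3 - <<'E'
from h import *
P=viewer.capture('side')
n,L,st,c=cv2.connectedComponentsWithStats(wood(P))
for i in range(1,n):
    if st[i,4]>200:
        ys,xs=np.nonzero(L==i); m=back(P,np.c_[xs,ys],.138)[:,:2].mean(0)
        if m[0]>.3: print(np.round(c[i]),st[i,4],np.round(m,3))
E
python3 go.py .481 -.296 .158
```

```text
[211.  26.] 222 [ 0.376 -0.802]
[247. 135.] 446 [ 0.535 -0.076]
[284. 170.] 558 [0.493 0.125]
[300. 213.] 721 [0.531 0.293]
t 9.95 [ 0.4803 -0.2929  0.1591] F [-3.92  4.71 15.54] M [ 1.3   1.02 -0.06] gw 0.004
shift [ 0.0014 -0.0009 -0.0042] turn [ 0.0001 -0.0007  0.0005] j [-15.  20. -15.   0. -54.  15.]
```

Stable at 15.5 N with the lid on the rim and the other canisters unmoved. I'm handing it in.

```bash
python3 -c "
from h import *
print(job.finish_job()); s=r.sense(); print(s['tcp_pos'],s['wrist_force'])"
```

```text
the job is handed in; nothing more can be done
None
the job is handed in; nothing more can be done
```

The lid that was not home was on the rightmost canister, at about (0.481, −0.294). I rocked it, pressed it home, and handed the job in with the fingers still holding it down. I don't have the verdict; the hand-in reports none.

- **Finding it:** I pressed each lid 35–37 mm from its middle with the fingers shut. The other three were firm, with fingertip contact at about 140.5 mm and 4.6–5.5 N. The fourth gave about 2 N with the tips still at 143 mm. It yielded to a stop at 6.9 N, about 3 mm down, and sprang back.
- **Tilt not measured directly:** I worked out roughly 0.08–0.09 rad from how far the fingers went down; the picture was too coarse to confirm it.
- **Pressing it home:** At its middle it took 4.5 N, then 7.9 N, then met the rim at 13 N. The last check before hand-in showed a steady 15.5 N with the fingertips at 140.1 mm, the height of a lid that is home.
- **Positions:** The other three canisters were within about 3 mm of where they started. The pressed one looked upright and in place, but the arm hid its lid, so the final position check did not cover it. I did not re-measure the kettle, mug, jar or spoon; the arm did not go near them.
- **Leftover:** A sideways force of about 6 N stayed on the pressed lid. I tried to relieve it with a small shift, with no real effect. The fingers did not creep.

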